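# Raise the curing ring lamp over the bust until its post locks

## Robot

A 6-joint arm with a two-finger parallel gripper is mounted at the origin on the work surface. World frame = base frame: x ahead of the robot, y to its left, z up, the work surface at z = 0. Lengths are in mm, angles in rad, forces in N, time in s.
With the tool pointing down it reaches from about 350 to 975 mm from the base axis. Payload 7.1 kg.
Tool frame: the origin (TCP) lies at the very end of the fingers, on their centre line; the grasp point (between the pads) lies 19 mm behind it; y points along the fingers, x is the direction in which the jaws open and shut, and the axes are right-handed (so a half turn about y gives the same grasp; the last joint's range is limited). The gripper opens to 88 mm and grips with 3 to 60 N. Pads are 20 mm wide; open, the fingers measure 115 mm over their backs; the gripper's body (75 mm by 178 mm) begins 61 mm behind the grasp point.
Start: joints at [-1.138, 0.423, 1.63, -0, 1.089, -0.019], TCP at [272.88, -562.264, 222.675] pointing down, gripper open.
Joint ranges: [-3, 3], [-0.9, 2.11], [0.09, 2.58], [-1.31, 4.45], [0.11, 2.69], [-2.54, 2.54]. Speed limits (rad/s): [2.39, 2.39, 3.01, 3.14, 3.14, 3.14].

## Interface

Orientations are given as a rotation vector (axis times angle).
In Python, from workcell import ctrl gives the robot as it stands. The module is installed in compiled form; this text tells all that it offers.
- The arm moves only by the tool jog_arm, never from a script. Its argument "steps" is a list of rows, each an object with "turn": the turn, a rotation vector about the world's x, y, z scaled (see below), a list of three; "dp": the shift along the world's x, y, z scaled (see below), a list of three; "claw": the opening, from 0 (shut) to 1 (fully open). In form: [{"turn": [wx, wy, wz], "dp": [x, y, z], "claw": claw}, ...]. A call has 1 to 12 rows; each row is the pose to reach, as a shift and turn from the pose measured when the call began, turning the shorter way round; what a row does not reach only later rows make up. The controller multiplies each number of a shift by 80 mm and each number of a turn by pi rad. A row lasts 1/12 s, in which the tool goes at most 41.7 mm and 7.16 degrees, less where a joint would pass 70% of its speed; a pose out of reach is approached as far as the arm can. A call with a number of a shift or a turn outside -1 to 1 is refused whole. A call with a gripper value outside its range is refused whole. The fingers move at their own pace and stop on an object; the grip force is fixed at half the most. Time passes only in rows, so rows that repeat a pose let the fingers close. It gives the time, the measured TCP pose, the force and the opening at its end, in the units of the state.
- ctrl.get_obs(): the state, without advancing time (a new reading comes with each control period).
- ctrl.get_image(name): name is "side" or "top"; returns a dict with "img" (480x640x3 uint8, red, green, blue), "range_z" (480x640 float32, mm along the optical axis (not along the pixel's ray), 0 where there is no reading), "fovy" (degrees; the focal length in pixels is half the picture's height over the tangent of half this angle, whatever the lens; pixels are square), "cx", "cy" (the principal point, pixels), "dist_coeffs" ([k1, k2, p1, p2, k3] as OpenCV has them; the pictures are not rectified), "camera_from_world" (4x4, takes a point from world to camera coordinates). Camera axes: x right, y down, z forward; pixel columns grow to the right and rows downward; lengths in mm; the calibration is good to about 2 mm. A picture is of the moment at which its call begins.
- ctrl.close_job(): hands the job in, once; it reports no verdict.
The state is a dict: "t": time; "qpos": joint angles; "qvel": joint speeds; "joint_torque": joint torques, N m; "ee_pos": TCP position; "orientation": TCP orientation; "ft_force": force on the tool from outside, world axes, zero at the start; "moment": the same for the moment, N m; "width": finger opening in mm.
Only numpy, scipy, OpenCV 4.12 (cv2) and the standard library are available. Lean on these libraries where they do the work, as an engineer would, in place of code of your own. Each camera call takes 0.05 s, during which the arm holds its last target.

## Task

Two equal ring lamps stand on the curing counter; raise the one whose turntable carries the white bust. Pull its telescoping post straight up by the black grip on top until the little spring button clicks out through the slot in the tube, then let go. Leave the other lamp at the height it has, and the bust standing where it is.

Things in the scene. Friction and masses are not known exactly. Their poses are not given: they have to be found in the camera images.
- lamp_grip (a point): Centre of the black round knob (32 mm across, 49 high) atop the post of the lamp over the bust. z up; y points along the arm to the ring. It rises with post and ring: 190 mm above the counter fully in, starts 0 to 30 mm out, the button clicks out at about 287 mm, hard stop at 292 mm. Pulling takes about 8 N; friction keeps the post where left. The foot is screwed down. The arm lies 25 mm below.
- lamp_button (a joint): Lock button of that lamp: a 7 mm steel pin in the inner tube. Value in m: 0 = held in by the tube, hidden; 0.009 = clicked fully out, 6 mm proud of the dark 10 x 14 mm slot near the top of the 28 mm outer tube (tube top 150 mm up; slot on the +x side in the grip's axes). A spring pushes it out by itself once the post is high enough.
- bust_center (a point): Centre of the white resin bust, 114 mm high, 65 mm wide, z up. It stands loose on the turntable (90 mm across, top 14 mm above the counter) of the lamp to raise, under its ring, which is 110 mm outside, 90 mm inside, 14 mm thick, centred 100 mm to +y of the post, its top 26 mm below the knob's centre.
- spare_grip (a point): Centre of the same black knob of the other lamp, which is alike in every way, but its turntable carries a low white gear wheel (61 mm across, 22 mm high) instead of the bust. To be left as it is.
Mind the look-alikes: they are no part of the job. Leave any blue look-alike of the part that bears lamp_grip alone. What is shaped like the part that bears bust_center but yellow is not meant.

How it is judged:
By the outcome, as a careful person would: the job done as asked, in the order asked, and still so for the second after the job is handed in, with the robot touching nothing.
It also fails if it takes over 32 s, if anything falls off the work surface, if the arm or the gripper's body presses on something with over 40 N, if the wrist force passes 120 N, or if a joint passes its speed limit or range.

## Working session

There is one attempt and no reset: what is moved stays moved. The work goes in short steps, Python scripts to look and compute and a tool call to move; the robot and the scene stay as the last step left them, time stands still between calls to the robot, and variables do not carry over. Pictures are saved under pics/ and viewed, and the job is handed in when it is done.

Besides the shell and the picture viewer there is one more tool, called by a JSON object that holds its "fn" and its "kwargs", one argument or row to a line. jog_arm: Moves the arm, as the interface text tells. Its arguments: {"type":"object","properties":{"steps":{"type":"array","items":{"type":"object","properties":{"turn":{"type":"array","items":{"type":"number"}},"dp":{"type":"array","items":{"type":"number"}},"claw":{"type":"number"}}}}},"required":["steps"]}

```bash
mkdir -p pics
cat > h.py <<'E'
import numpy as np, cv2
from workcell import ctrl
def K(d):
    f=240/np.tan(np.radians(d["fovy"])/2); return np.array([[f,0,d["cx"]],[0,f,d["cy"]],[0,0,1]])
def grab(n):
    d=ctrl.get_image(n); np.save(f"pics/{n}.npy",d,allow_pickle=True); return d
def load(n): return np.load(f"pics/{n}.npy",allow_pickle=True).item()
def cloud(d):
    u,v=np.meshgrid(np.arange(640.),np.arange(480.))
    p=cv2.undistortPoints(np.stack([u,v],-1).reshape(-1,1,2),K(d),np.array(d["dist_coeffs"])).reshape(480,640,2)
    z=d["range_z"]; c=np.dstack([p*z[...,None],z])
    T=np.linalg.inv(d["camera_from_world"]); w=c@T[:3,:3].T+T[:3,3]; w[z==0]=np.nan; return w
E
python3 - <<'E'
from h import *
for n in("side","top"):
    d=grab(n); cv2.imwrite(f"pics/{n}0.png",d["img"][...,::-1]); print(n,d["fovy"],d["camera_from_world"].round(2).tolist())
o=ctrl.get_obs(); print(o)
E
```

```text
side 49.586202380643975 [[-0.94, -0.35, 0.0, 546.07], [-0.24, 0.63, -0.74, 192.22], [0.26, -0.69, -0.67, 1018.41], [0.0, 0.0, 0.0, 1.0]]
top 48.2837956677472 [[-0.02, -1.0, 0.01, 94.74], [-0.99, 0.02, -0.11, 569.88], [0.11, -0.01, -0.99, 1102.3], [0.0, 0.0, 0.0, 1.0]]
{'t': 0.1, 'qpos': array([-1.13799941e+00,  4.23780251e-01,  1.63062714e+00,  4.26463081e-07,
        1.08860159e+00, -1.89644897e-02]), 'qvel': array([ 2.69393170e-04, -2.11550298e-03, -2.13638514e-03,  8.81690394e-04,
        6.03239936e-05, -6.51345939e-05]), 'joint_torque': array([ 2.07448267e-05, -5.45614815e+01, -2.74325109e+01,  6.45378884e-02,
        1.88810454e-02, -3.14621195e-05]), 'ee_pos': array([ 272.67079644, -561.80963411,  221.96421878]), 'orientation': array([-1.38889453,  0.87120334, -0.86925937]), 'ft_force': array([-0.30538374, -0.15475676, -0.6458571 ]), 'moment': array([-0.02416594, -0.01522652, -0.0136313 ]), 'width': 87.53838207651323}
```

View pics/side0.png

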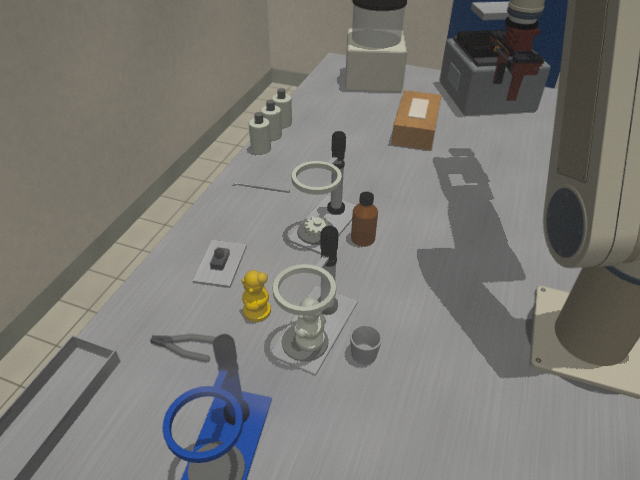

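View pics/top0.png

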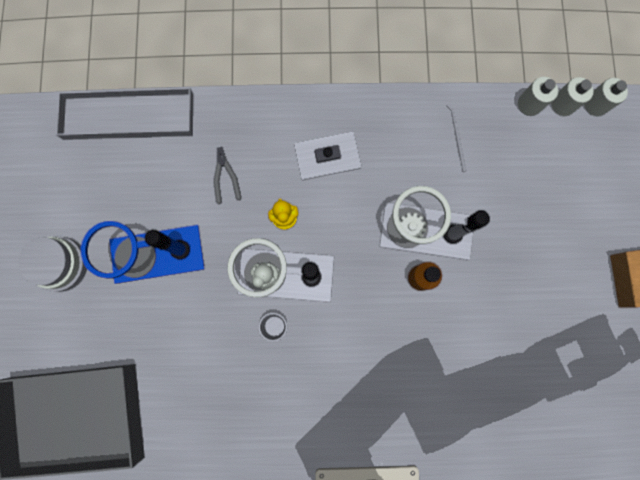

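Candidates for the knob: side (329,240) / top (311,271) has a white-grey lamp with the white bust under its ring. Side (338,145) / top (478,220) is over the gear, so it's the spare. Side (225,350) / top (157,240) is the blue look-alike. The first one fits; I'll confirm it in a crop and measure it.

Run:
```python
from h import *
s=load("side");t=load("top")
a=cv2.resize(s["img"][210:380,240:400],None,fx=3,fy=3,interpolation=3); b=cv2.resize(t["img"][220:350,215:350],None,fx=2.2,fy=2.2,interpolation=3)
h=np.zeros((510,480+b.shape[1],3),np.uint8); h[:,:480]=a[:510]; h[:b.shape[0],480:]=b
cv2.imwrite("pics/crop1.png",h[...,::-1])
for n,d,box in(("side",s,(215,280,300,350)),("top",t,(250,295,290,335)),("sideSp",s,(120,190,320,355)),("topSp",t,(200,240,455,500))):
    w=cloud(d); v0,v1,u0,u1=box; w=w[v0:v1,u0:u1]; g=d["img"][v0:v1,u0:u1].max(2)
    m=(g<60)&(w[...,2]>160); p=w[m]; print(n,len(p),p.min(0).round(),p.max(0).round())
    top=p[p[:,2]>np.nanmax(p[:,2])-6]; print(" top",top.mean(0).round(1),len(top), (top.min(0)+top.max(0))/2)
w=cloud(t)
for nm,(v0,v1,u0,u1) in dict(ring=(235,300,222,292),spring=(180,250,388,455)).items():
    q=w[v0:v1,u0:u1]; g=t["img"][v0:v1,u0:u1].min(2); 
    m=(g>120)&(q[...,2]>135)&(q[...,2]<230); p=q[m]; print(nm,len(p),np.percentile(p,[5,50,95],axis=0).round(),(p.min(0)+p.max(0))/2)
q=w[235:300,222:292];
```

```text
side 477 [497.  98. 160.] [526. 128. 220.]
 top [511.6 113.4 217. ] 140 [511.38037914 112.34934822 216.87910562]
top 231 [498.  94. 175.] [526. 123. 222.]
 top [512.5 108.8 218.4] 168 [512.52152392 108.40293126 218.77883838]
sideSp 333 [ 583. -209.  162.] [ 612. -181.  227.]
 top [ 598.  -195.2  224.3] 67 [ 598.31321757 -196.53487762  224.24193561]
topSp 316 [ 583. -213.  162.] [ 612. -185.  230.]
 top [ 598.1 -200.   226. ] 135 [ 597.85334485 -198.74601173  226.9073133 ]
ring 986 [[473. 155. 164.]
 [520. 205. 168.]
 [573. 257. 171.]] [523.36382097 202.90873418 163.28574522]
spring 931 [[ 566. -154.  170.]
 [ 611. -101.  175.]
 [ 664.  -52.  178.]] [ 615.53648197 -106.26535305  172.07679637]
```

View pics/crop1.png

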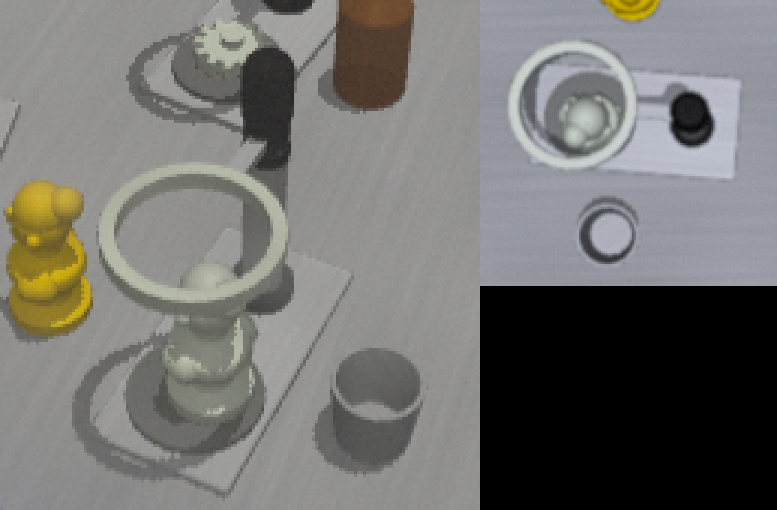

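The crop confirms it: the white bust stands under this ring, the yellow one is off to the left and the gear belongs to the lamp behind. Knob axis is about (512,110), centre z about 195.

Run:
```python
from h import *
from scipy.spatial.transform import Rotation as R
o=ctrl.get_obs(); r=R.from_rotvec(o["orientation"]); print(r.as_matrix().round(3)); 
for s in(1,-1):
    x=s*np.array([.996,-.085,0]);x/=np.linalg.norm(x);y=np.array([0,0,-1.]);z=np.cross(x,y)
    g=R.from_matrix(np.c_[x,y,z]); print(s,((g*r.inv()).as_rotvec()/np.pi).round(4))
```

```text
[[ 0.437 -0.001  0.9  ]
 [-0.9    0.001  0.437]
 [-0.001 -1.     0.   ]]
1 [-3.000e-04 -4.000e-04  3.291e-01]
-1 [-4.000e-04  3.000e-04 -6.709e-01]
```

{"fn": "jog_arm", "kwargs": {
  "steps": [
    {"dp": [0,0,0.5],"turn": [0,0,0],"claw": 1},
    {"dp": [0,0,1],"turn": [0,0,0],"claw": 1},
    {"dp": [0.15,0.5,1],"turn": [0,0,0.03],"claw": 1},
    {"dp": [0.35,1,1],"turn": [0,0,0.06],"claw": 1},
    {"dp": [0.35,1,1],"turn": [0,0,0.06],"claw": 1}
  ]
}}

```text
t: 0.52
ee_pos: [301.7, -476.8, 302.2]
orientation: [-1.445, 0.722, -0.719]
ft_force: [1.1, -1.3, -0.9]
width: 87.9
```

{"fn": "jog_arm", "kwargs": {
  "steps": [
    {"dp": [0.17,0.5,0],"turn": [0,0,0.03],"claw": 1},
    {"dp": [0.35,1,0],"turn": [0,0,0.06],"claw": 1},
    {"dp": [0.35,1,0],"turn": [0,0,0.06],"claw": 1}
  ]
}}

```text
t: 0.77
ee_pos: [330.2, -392.1, 301.6]
orientation: [-1.489, 0.573, -0.566]
ft_force: [-1.0, -0.4, 0.0]
width: 87.7
```

{"fn": "jog_arm", "kwargs": {
  "steps": [
    {"dp": [0.17,0.5,0],"turn": [0,0,0.03],"claw": 1},
    {"dp": [0.35,1,0],"turn": [0,0,0.06],"claw": 1},
    {"dp": [0.35,1,0],"turn": [0,0,0.06],"claw": 1}
  ]
}}

```text
t: 1.02
ee_pos: [358.6, -307.8, 301.1]
orientation: [-1.522, 0.423, -0.413]
ft_force: [-0.1, -1.1, 0.7]
width: 87.7
```

{"fn": "jog_arm", "kwargs": {
  "steps": [
    {"dp": [0.17,0.5,0],"turn": [0,0,0.03],"claw": 1},
    {"dp": [0.35,1,0],"turn": [0,0,0.06],"claw": 1},
    {"dp": [0.35,1,0],"turn": [0,0,0.06],"claw": 1}
  ]
}}

```text
t: 1.27
ee_pos: [387.4, -223.9, 300.8]
orientation: [-1.546, 0.272, -0.26]
ft_force: [0.3, 0.6, -0.8]
width: 87.4
```

{"fn": "jog_arm", "kwargs": {
  "steps": [
    {"dp": [0.17,0.5,0],"turn": [0,0,0.03],"claw": 1},
    {"dp": [0.35,1,0],"turn": [0,0,0.06],"claw": 1},
    {"dp": [0.35,1,0],"turn": [0,0,0.06],"claw": 1}
  ]
}}

```text
t: 1.52
ee_pos: [416.5, -140.3, 300.7]
orientation: [-1.559, 0.12, -0.107]
ft_force: [0.1, -0.2, 0.1]
width: 87.9
```

{"fn": "jog_arm", "kwargs": {
  "steps": [
    {"dp": [0.17,0.5,0],"turn": [0,0,0.01],"claw": 1},
    {"dp": [0.38,1,0],"turn": [0,0,0.03],"claw": 1},
    {"dp": [0.38,1,0],"turn": [0,0,0.03],"claw": 1}
  ]
}}

```text
t: 1.77
ee_pos: [448.6, -57.0, 300.8]
orientation: [-1.561, 0.042, -0.03]
ft_force: [0.1, 0.4, 0.4]
width: 87.6
```

{"fn": "jog_arm", "kwargs": {
  "steps": [
    {"dp": [0.17,0.5,0],"turn": [0,0,0],"claw": 1},
    {"dp": [0.38,1,0],"turn": [0,0,0],"claw": 1},
    {"dp": [0.38,1,0],"turn": [0,0,0],"claw": 1},
    {"dp": [0.38,1,0],"turn": [0,0,0],"claw": 1},
    {"dp": [0.38,1,0],"turn": [0,0,0],"claw": 1}
  ]
}}

```text
t: 2.18
ee_pos: [478.9, 22.2, 300.4]
orientation: [-1.561, 0.043, -0.03]
ft_force: [0.9, -0.9, -0.2]
width: 87.9
```

Run:
```python
from h import *
from scipy.spatial.transform import Rotation as R
o=ctrl.get_obs(); print(o["t"],o["ee_pos"],R.from_rotvec(o["orientation"]).as_matrix().round(3).tolist(),o["qpos"].round(2))
x=np.array([.996,-.085,0]);x/=np.linalg.norm(x);y=np.array([0,0,-1.])
print((R.from_matrix(np.c_[x,y,np.cross(x,y)])*R.from_rotvec(o["orientation"]).inv()).as_rotvec()/np.pi, (np.array([512,110.5,180])-o["ee_pos"])/80)
```

```text
2.1833 [478.92802595  22.21455574 300.37208177] [[0.999, -0.008, 0.046], [-0.046, 0.009, 0.999], [-0.009, -1.0, 0.009]] [0.02 0.12 1.86 0.01 1.18 0.06]
[-0.00298404 -0.00261387 -0.01233862] [ 0.41339968  1.10356805 -1.50465102]
```

{"fn": "jog_arm", "kwargs": {
  "steps": [
    {"dp": [0.2,0.5,0],"turn": [-0.003,-0.003,-0.012],"claw": 1},
    {"dp": [0.4,1,-0.2],"turn": [-0.003,-0.003,-0.012],"claw": 1},
    {"dp": [0.41,1,-0.5],"turn": [-0.003,-0.003,-0.012],"claw": 1},
    {"dp": [0.41,1,-0.5],"turn": [-0.003,-0.003,-0.012],"claw": 1},
    {"dp": [0.41,1,-0.5],"turn": [-0.003,-0.003,-0.012],"claw": 1}
  ]
}}

```text
t: 2.6
ee_pos: [510.5, 100.5, 259.3]
orientation: [-1.571, 0.069, -0.065]
ft_force: [-0.6, -0.3, 0.1]
width: 88.0
```

Run:
```python
from h import *
from scipy.spatial.transform import Rotation as R
o=ctrl.get_obs(); r=R.from_rotvec(o["orientation"]); print(o["t"],o["ee_pos"],r.as_matrix().round(3).tolist())
x=np.array([.996,-.085,0]);x/=np.linalg.norm(x);y=np.array([0,0,-1.])
print((R.from_matrix(np.c_[x,y,np.cross(x,y)])*r.inv()).as_rotvec()/np.pi, (np.array([512,110.5,180])-o["ee_pos"])/80)
for n in("side","top"):
    d=grab(n); cv2.imwrite(f"pics/{n}1.png",d["img"][...,::-1])
d=load("side"); cv2.imwrite("pics/crop2.png",cv2.resize(d["img"][130:370,200:440],None,fx=2.5,fy=2.5,interpolation=3)[...,::-1])
```

```text
2.6 [510.48644018 100.45898525 259.3155202 ] [[0.996, -0.003, 0.085], [-0.085, -0.001, 0.996], [-0.003, -1.0, -0.002]]
[ 4.50569567e-04 -8.61377383e-04  2.69364164e-05] [ 0.0189195   0.12551268 -0.991444  ]
```

View pics/crop2.png

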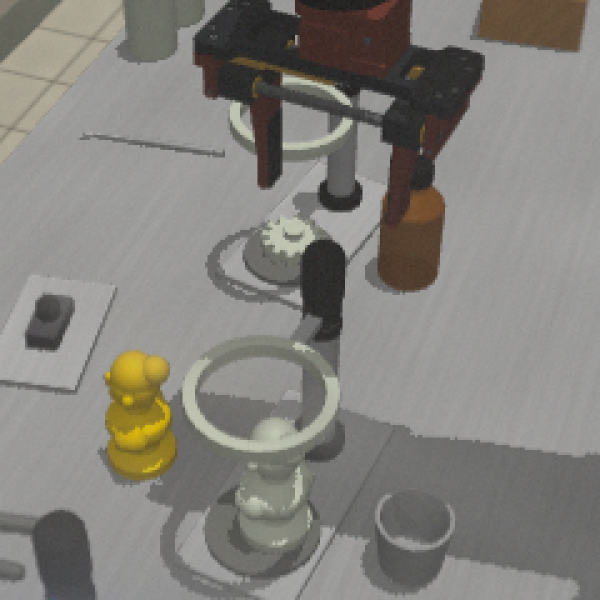

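The gripper is straddled above the right knob, crop (323,265), with the jaws across the arm. Next I'll line up and descend.

{"fn": "jog_arm", "kwargs": {
  "steps": [
    {"dp": [0.02,0.13,0],"turn": [0,-0.001,0],"claw": 1},
    {"dp": [0.02,0.13,-0.3],"turn": [0,-0.001,0],"claw": 1},
    {"dp": [0.02,0.13,-0.6],"turn": [0,-0.001,0],"claw": 1},
    {"dp": [0.02,0.13,-0.85],"turn": [0,-0.001,0],"claw": 1},
    {"dp": [0.02,0.13,-0.98],"turn": [0,-0.001,0],"claw": 1},
    {"dp": [0.02,0.13,-0.98],"turn": [0,-0.001,0],"claw": 1},
    {"dp": [0.02,0.13,-0.98],"turn": [0,-0.001,0],"claw": 1}
  ]
}}

```text
t: 3.28
ee_pos: [513.7, 110.7, 183.5]
orientation: [-1.57, 0.064, -0.072]
ft_force: [-0.0, 0.6, -0.3]
width: 88.1
```

Run:
```python
from h import *
o=ctrl.get_obs(); print(o["ee_pos"],o["ft_force"])
d=grab("side"); cv2.imwrite("pics/crop3.png",cv2.resize(d["img"][130:370,200:440],None,fx=2.5,fy=2.5,interpolation=3)[...,::-1])
```

```text
[513.73687135 110.74981254 183.53969001] [-0.00864034  0.58978786 -0.27197864]
```

View pics/crop3.png

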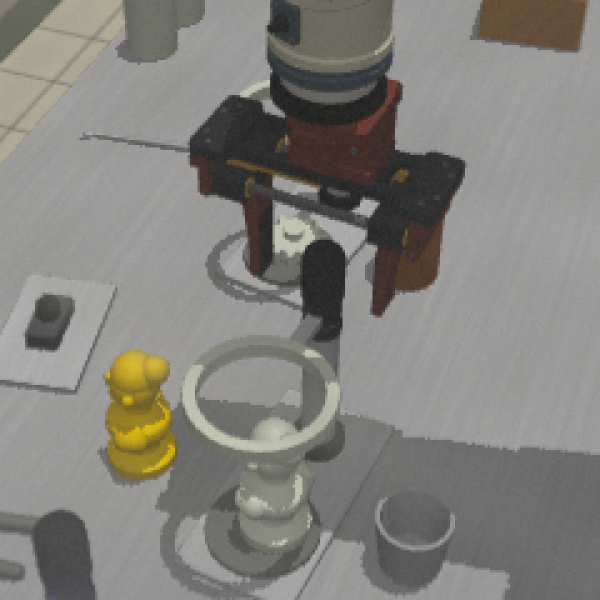

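The fingers stand on both sides of the knob, crop (258,270) and (380,310). Closing now.

{"fn": "jog_arm", "kwargs": {
  "steps": [
    {"dp": [-0.02,0,0],"turn": [0,0,0],"claw": 0.8},
    {"dp": [-0.02,0,0],"turn": [0,0,0],"claw": 0.6},
    {"dp": [-0.02,0,0],"turn": [0,0,0],"claw": 0.4},
    {"dp": [-0.02,0,0],"turn": [0,0,0],"claw": 0.2},
    {"dp": [-0.02,0,0],"turn": [0,0,0],"claw": 0.2},
    {"dp": [-0.02,0,0],"turn": [0,0,0],"claw": 0.2},
    {"dp": [-0.02,0,0],"turn": [0,0,0],"claw": 0.2},
    {"dp": [-0.02,0,0],"turn": [0,0,0],"claw": 0.2},
    {"dp": [-0.02,0,0],"turn": [0,0,0],"claw": 0.2}
  ]
}}

```text
t: 4.08
ee_pos: [512.9, 110.9, 184.1]
orientation: [-1.57, 0.062, -0.074]
ft_force: [5.9, -1.2, -6.3]
width: 31.6
```

{"fn": "jog_arm", "kwargs": {
  "steps": [
    {"dp": [0,0,0.08],"turn": [0,0,0],"claw": 0},
    {"dp": [0,0,0.16],"turn": [0,0,0],"claw": 0},
    {"dp": [0,0,0.24],"turn": [0,0,0],"claw": 0},
    {"dp": [0,0,0.32],"turn": [0,0,0],"claw": 0},
    {"dp": [0,0,0.4],"turn": [0,0,0],"claw": 0},
    {"dp": [0,0,0.48],"turn": [0,0,0],"claw": 0},
    {"dp": [0,0,0.56],"turn": [0,0,0],"claw": 0},
    {"dp": [0,0,0.64],"turn": [0,0,0],"claw": 0},
    {"dp": [0,0,0.72],"turn": [0,0,0],"claw": 0},
    {"dp": [0,0,0.8],"turn": [0,0,0],"claw": 0},
    {"dp": [0,0,0.8],"turn": [0,0,0],"claw": 0},
    {"dp": [0,0,0.8],"turn": [0,0,0],"claw": 0}
  ]
}}

```text
t: 5.08
ee_pos: [513.0, 110.9, 249.0]
orientation: [-1.57, 0.062, -0.074]
ft_force: [-0.3, -0.6, 5.0]
width: 31.2
```

Run:
```python
from h import *
o=ctrl.get_obs(); print(o["t"],o["ee_pos"],o["ft_force"])
t=grab("top");d=grab("side"); w=cloud(t);
q=w.reshape(-1,3);g=t["img"].min(2).ravel()
m=(g>120)&(abs(np.hypot(q[:,0]-521,q[:,1]-209)-50)<7)&(q[:,2]>150)&(q[:,2]<300)&(q[:,1]>190); print(np.percentile(q[m],[5,50,95],axis=0).round(1))
a=cv2.resize(d["img"][130:370,240:400],None,fx=2.5,fy=2.5,interpolation=3);b=cv2.resize(t["img"][190:350,210:370],None,fx=2.4,fy=2.4,interpolation=3)
h=np.zeros((600,784,3),np.uint8);h[:,:400]=a;h[:384,400:]=b;cv2.imwrite("pics/crop4.png",h[...,::-1])
```

```text
5.0833 [513.00123794 110.87453693 249.01765597] [-0.33707933 -0.58204184  4.98625071]
[[472.8 215.9 229.5]
 [516.9 245.5 232.7]
 [567.9 260.2 235.3]]
```

View pics/crop4.png

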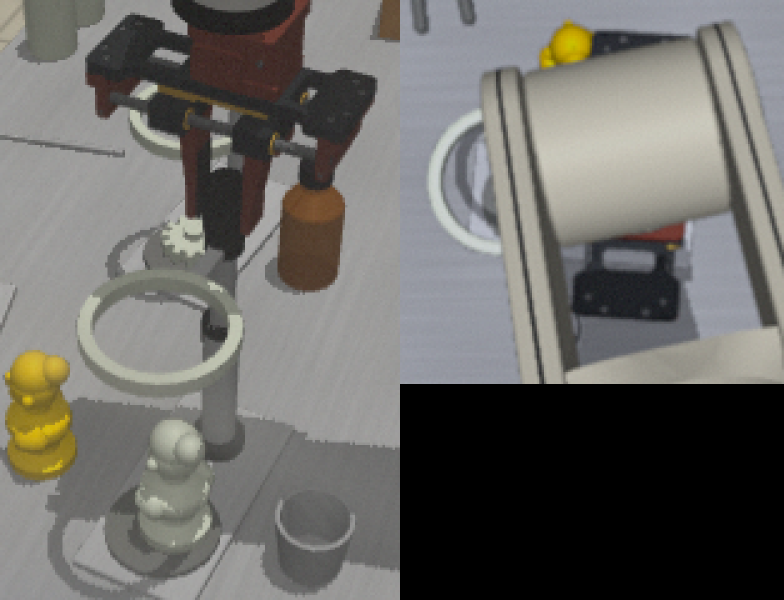

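Ring rose 65 mm along with the TCP, with no slip, and the bust is undisturbed. Knob is now at about 260; I'll take the last stretch slowly.

{"fn": "jog_arm", "kwargs": {
  "steps": [
    {"dp": [0,0,0.06],"turn": [0,0,0],"claw": 0},
    {"dp": [0,0,0.12],"turn": [0,0,0],"claw": 0},
    {"dp": [0,0,0.18],"turn": [0,0,0],"claw": 0},
    {"dp": [0,0,0.24],"turn": [0,0,0],"claw": 0},
    {"dp": [0,0,0.3],"turn": [0,0,0],"claw": 0},
    {"dp": [0,0,0.34],"turn": [0,0,0],"claw": 0},
    {"dp": [0,0,0.34],"turn": [0,0,0],"claw": 0},
    {"dp": [0,0,0.34],"turn": [0,0,0],"claw": 0}
  ]
}}

```text
t: 5.85
ee_pos: [512.9, 110.8, 275.8]
orientation: [-1.57, 0.062, -0.074]
ft_force: [3.3, 0.1, -4.4]
width: 31.7
```

{"fn": "jog_arm", "kwargs": {
  "steps": [
    {"dp": [0,0,0.02],"turn": [0,0,0],"claw": 0},
    {"dp": [0,0,0.03],"turn": [0,0,0],"claw": 0},
    {"dp": [0,0,0.03],"turn": [0,0,0],"claw": 0},
    {"dp": [0,0,0.03],"turn": [0,0,0],"claw": 0}
  ]
}}

```text
t: 6.18
ee_pos: [513.0, 110.8, 278.1]
orientation: [-1.57, 0.062, -0.074]
ft_force: [2.9, 0.1, -7.6]
width: 31.6
```

Run:
```python
from h import *
o=ctrl.get_obs(); print(o["t"],o["ee_pos"],o["ft_force"])
t=grab("top");d=grab("side"); w=cloud(t);
q=w.reshape(-1,3);g=t["img"].min(2).ravel()
m=(g>120)&(abs(np.hypot(q[:,0]-521,q[:,1]-209)-50)<7)&(q[:,2]>150)&(q[:,2]<300)&(q[:,1]>190); print(np.percentile(q[m],[5,50,95],axis=0).round(1))
a=cv2.resize(d["img"][190:310,260:380],None,fx=5,fy=5,interpolation=3)
cv2.imwrite("pics/crop5.png",a[...,::-1])
```

```text
6.1833 [512.95705345 110.84095377 278.14175728] [ 2.94595595  0.12080155 -7.61796261]
[[473.4 217.4 258.6]
 [516.2 246.4 261.8]
 [566.5 260.1 264.6]]
```

View pics/crop5.png

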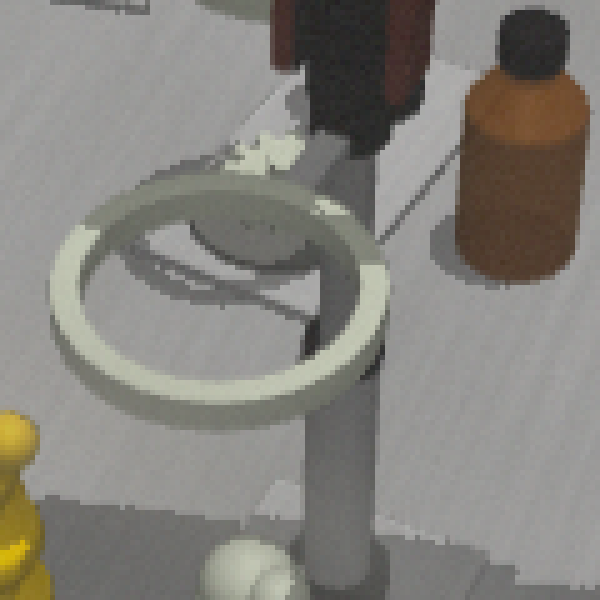

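{"fn": "jog_arm", "kwargs": {
  "steps": [
    {"dp": [0,0,0.02],"turn": [0,0,0],"claw": 0},
    {"dp": [0,0,0.03],"turn": [0,0,0],"claw": 0},
    {"dp": [0,0,0.03],"turn": [0,0,0],"claw": 0},
    {"dp": [0,0,0.03],"turn": [0,0,0],"claw": 0}
  ]
}}

```text
t: 6.62
ee_pos: [513.0, 110.8, 280.7]
orientation: [-1.57, 0.062, -0.074]
ft_force: [3.5, 0.3, -5.8]
width: 31.3
```

{"fn": "jog_arm", "kwargs": {
  "steps": [
    {"dp": [0,0,0.02],"turn": [0,0,0],"claw": 0},
    {"dp": [0,0,0.02],"turn": [0,0,0],"claw": 0},
    {"dp": [0,0,0.02],"turn": [0,0,0],"claw": 0}
  ]
}}

```text
t: 6.87
ee_pos: [513.0, 110.8, 282.6]
orientation: [-1.57, 0.062, -0.074]
ft_force: [2.9, 0.7, -3.9]
width: 31.2
```

Run:
```python
from h import *
o=ctrl.get_obs(); print(o["t"],o["ee_pos"],o["ft_force"])
t=grab("top");d=grab("side"); w=cloud(t);
q=w.reshape(-1,3);g=t["img"].min(2).ravel()
m=(g>120)&(abs(np.hypot(q[:,0]-521,q[:,1]-209)-50)<7)&(q[:,2]>150)&(q[:,2]<300)&(q[:,1]>190); print(np.percentile(q[m],[5,50,95],axis=0).round(1))
ws=cloud(d); q=ws[190:310,260:380]; 
a=cv2.resize(d["img"][190:310,260:380],None,fx=5,fy=5,interpolation=3)
cv2.imwrite("pics/crop6.png",a[...,::-1])
# where would the button project in side/top
T=d["camera_from_world"]
for dd in(d,t):
  T=dd["camera_from_world"]
  for z in (130,140,150):
    P=np.array([[512+x,111-.085*x,z] for x in(-14,14,20)],float); print(z,cv2.projectPoints(P,cv2.Rodrigues(T[:3,:3])[0],T[:3,3],K(dd),np.array(dd["dist_coeffs"]))[0].reshape(-1,2).round(1).tolist())
```

```text
6.8667 [512.9542483  110.83807237 282.56182234] [ 2.92688783  0.65649184 -3.88249026]
[[473.4 218.1 263.2]
 [515.8 246.8 266.2]
 [566.2 260.  268.9]]
130 [[335.2, 267.3], [321.7, 262.7], [318.9, 261.8]]
140 [[335.4, 263.5], [321.8, 259.0], [318.9, 258.0]]
150 [[335.5, 259.7], [321.9, 255.2], [319.0, 254.2]]
130 [[308.7, 280.4], [309.7, 265.9], [309.9, 262.8]]
140 [[308.6, 280.2], [309.6, 265.5], [309.8, 262.3]]
150 [[308.6, 279.9], [309.6, 265.0], [309.8, 261.9]]
```

View pics/crop6.png

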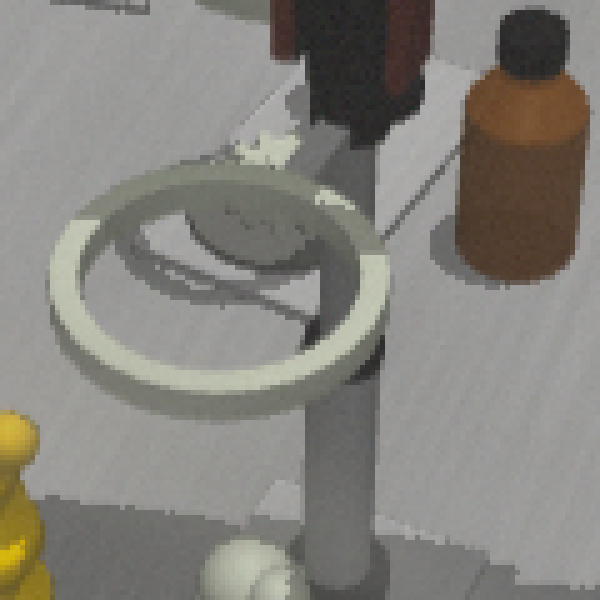

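{"fn": "jog_arm", "kwargs": {
  "steps": [
    {"dp": [0,0,0.02],"turn": [0,0,0],"claw": 0},
    {"dp": [0,0,0.02],"turn": [0,0,0],"claw": 0},
    {"dp": [0,0,0.02],"turn": [0,0,0],"claw": 0}
  ]
}}

```text
t: 7.22
ee_pos: [512.9, 110.8, 282.8]
orientation: [-1.57, 0.062, -0.074]
ft_force: [8.4, 2.3, -17.0]
width: 31.4
```

The force rose to 17 N with no further travel, so that is the hard stop at about 292. I'll relax the pull and open.

{"fn": "jog_arm", "kwargs": {
  "steps": [
    {"dp": [0,0,-0.01],"turn": [0,0,0],"claw": 0},
    {"dp": [0,0,-0.01],"turn": [0,0,0],"claw": 0.4},
    {"dp": [0,0,-0.01],"turn": [0,0,0],"claw": 0.6},
    {"dp": [0,0,-0.01],"turn": [0,0,0],"claw": 0.8},
    {"dp": [0,0,-0.01],"turn": [0,0,0],"claw": 1},
    {"dp": [0,0,-0.01],"turn": [0,0,0],"claw": 1},
    {"dp": [0,0,-0.01],"turn": [0,0,0],"claw": 1},
    {"dp": [0,0,-0.01],"turn": [0,0,0],"claw": 1}
  ]
}}

```text
t: 7.88
ee_pos: [512.9, 110.8, 282.1]
orientation: [-1.57, 0.062, -0.074]
ft_force: [0.1, 0.7, -0.2]
width: 72.0
```

{"fn": "jog_arm", "kwargs": {
  "steps": [
    {"dp": [0,0,0.3],"turn": [0,0,0],"claw": 1},
    {"dp": [0,0,0.6],"turn": [0,0,0],"claw": 1},
    {"dp": [0,0,1],"turn": [0,0,0],"claw": 1},
    {"dp": [0,0,1],"turn": [0,0,0],"claw": 1},
    {"dp": [0,0,1],"turn": [0,0,0],"claw": 1}
  ]
}}

```text
t: 8.3
ee_pos: [513.8, 111.0, 363.9]
orientation: [-1.569, 0.059, -0.077]
ft_force: [0.1, 0.5, 0.3]
width: 87.8
```

{"fn": "jog_arm", "kwargs": {
  "steps": [
    {"dp": [-0.3,-0.5,0],"turn": [0,0,0],"claw": 1},
    {"dp": [-0.6,-1,0],"turn": [0,0,0],"claw": 1},
    {"dp": [-0.6,-1,0],"turn": [0,0,0],"claw": 1},
    {"dp": [-0.6,-1,0],"turn": [0,0,0],"claw": 1}
  ]
}}

```text
t: 8.63
ee_pos: [464.1, 29.4, 363.0]
orientation: [-1.569, 0.063, -0.077]
ft_force: [1.6, 0.8, 0.4]
width: 88.2
```

{"fn": "jog_arm", "kwargs": {
  "steps": [
    {"dp": [-0.3,-0.5,0],"turn": [0,0,0],"claw": 1},
    {"dp": [-0.6,-1,0],"turn": [0,0,0],"claw": 1},
    {"dp": [-0.6,-1,0],"turn": [0,0,0],"claw": 1},
    {"dp": [-0.6,-1,0],"turn": [0,0,0],"claw": 1}
  ]
}}

```text
t: 8.97
ee_pos: [415.4, -51.6, 362.5]
orientation: [-1.569, 0.066, -0.079]
ft_force: [0.9, 0.1, -0.4]
width: 87.6
```

Run:
```python
from h import *
o=ctrl.get_obs(); print(o["t"],o["ee_pos"],o["ft_force"],o["qpos"].round(2))
s0,t0=load("side"),None
t=grab("top");d=grab("side"); cv2.imwrite("pics/top7.png",t["img"][...,::-1]);cv2.imwrite("pics/side7.png",d["img"][...,::-1])
w=cloud(t);q=w.reshape(-1,3);g=t["img"].min(2).ravel()
m=(g>120)&(abs(np.hypot(q[:,0]-521,q[:,1]-209)-50)<7)&(q[:,2]>150)&(q[:,2]<330); print(np.percentile(q[m],[5,50,95],axis=0).round(1))
a=cv2.resize(d["img"][190:320,260:390],None,fx=4,fy=4,interpolation=3)
b=cv2.resize(t["img"][240:310,285:350],None,fx=4,fy=4,interpolation=3)
h=np.zeros((520,780,3),np.uint8);h[:,:520]=a;h[:280,520:]=b
cv2.imwrite("pics/crop7.png",h[...,::-1])
```

```text
8.9667 [415.40969479 -51.59787451 362.45828905] [ 0.94110023  0.14432738 -0.37307084] [-0.15 -0.06  1.89  0.    1.3  -0.06]
[[473.1 157.8 261.9]
 [522.5 207.3 265.7]
 [572.2 257.5 268.1]]
```

View pics/crop7.png

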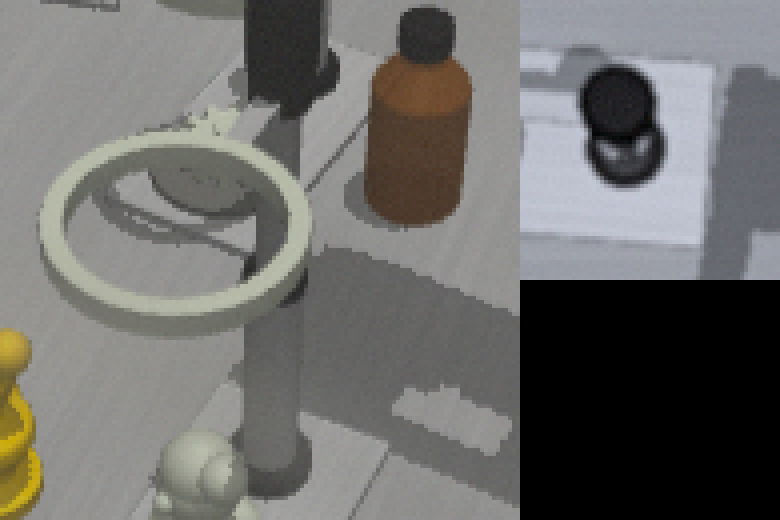

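View pics/top7.png

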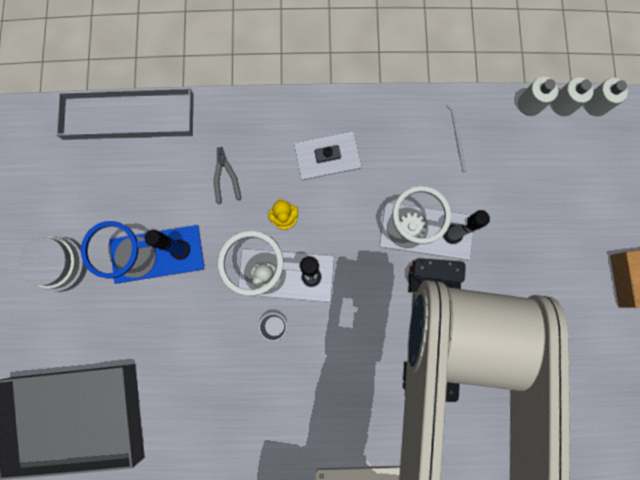

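The post stayed up: ring top is at 266, so the knob is at about 292. The button is on the far side of the tube, so I'll enlarge its expected silhouette at side (319,256) and compare it with earlier frames.

Run:
```python
from h import *
d=load("side")
A=d["img"][235:285,300:350]; B=cv2.imread("pics/side0.png")[...,::-1][235:285,300:350]
C=cv2.imread("pics/side7.png")[...,::-1][140:190,315:365]
f=lambda a:cv2.convertScaleAbs(cv2.resize(a,None,fx=8,fy=8,interpolation=0),alpha=1.6)
c4=cv2.imread("pics/crop4.png")[...,::-1]; c4=c4[int((235-130)*2.5):int((285-130)*2.5),int(60*2.5):int(110*2.5)]; c4=cv2.convertScaleAbs(cv2.resize(c4,(400,400)),alpha=1.6)
cv2.imwrite("pics/crop8.png",np.hstack([f(A),c4])[...,::-1])
```

```text
(no output)
```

View pics/crop8.png

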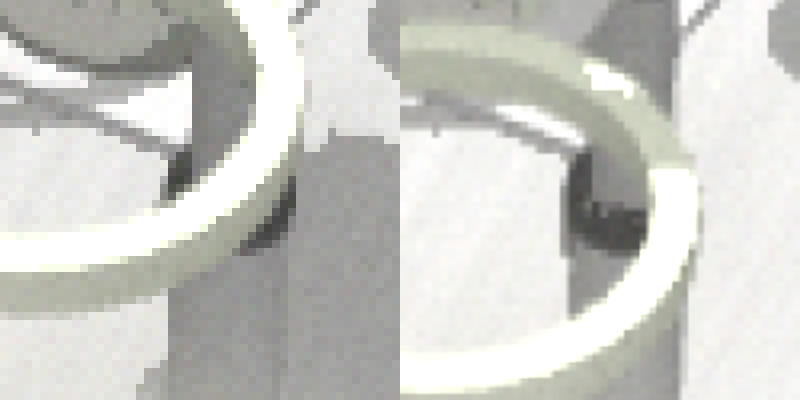

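The ring's front rim hides the slot, so the button can't be seen. Before handing in I'll check that the bust, spare lamp and blue lamp haven't moved.

Run:
```python
from h import *
a=cv2.imread("pics/side0.png").astype(int);b=cv2.imread("pics/side7.png").astype(int)
D=abs(a-b).max(2)
for n,(v0,v1,u0,u1) in dict(bust=(325,360,285,330),spare=(125,250,290,350),blue=(330,480,160,275),yellow=(265,325,240,272)).items(): print(n,(D[v0:v1,u0:u1]>40).sum())
a=cv2.imread("pics/top0.png").astype(int);b=cv2.imread("pics/top7.png").astype(int);D=abs(a-b).max(2)
for n,(v0,v1,u0,u1) in dict(spare=(180,258,378,492),bust=(262,285,250,275)).items(): print("top",n,(D[v0:v1,u0:u1]>40).sum())
w=cloud(load("top"))[200:240,455:500];print("spare knob top z",np.nanmax(w[...,2]))
w=cloud(load("top"))[245:290,290:335];p=w[(w[...,2]>290)];print("knob top",np.median(p,axis=0).round(1),np.percentile(p[:,2],95))
o=ctrl.get_obs();print(o["t"],o["ft_force"])
```

```text
bust 45
spare 1057
blue 92
yellow 0
top spare 46
top bust 47
spare knob top z 229.69179602681038
knob top [512.2 108.6 315.4] 318.0879660854148
9.0667 [ 0.70724426 -0.26709021 -0.45540516]
```

View pics/side7.png

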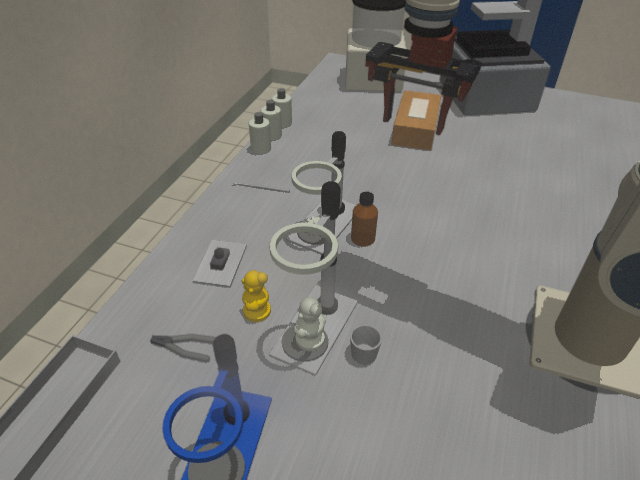

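The target knob stands raised at (330,195) with its ring at (303,247). The bust is at (310,325) and the spare knob at (338,145), both where they were, and the gripper is clear. Handing in.

```bash
python3 -c "
from workcell import ctrl
print(ctrl.close_job())"
```

```text
the job is handed in; nothing more can be done
None
```

I raised the post of the lamp over the white bust to its hard stop, let go, moved the arm clear and handed the job in at about 9 s. I could not see the lock button itself.

- **Height:** The post came up about 98 mm. The ring top now measures 266 mm and the knob top 315–318 mm, so the knob's centre is at about 292 mm, above the 287 mm click height. At the top the force rose to 17 N with no further travel, and the post stayed up after release.
- **Button:** It sits on the far side of the tube, hidden from both cameras by the ring and knob. That it clicked out is inferred from the height, the hard stop and over a second held there. I did not push down on the post to test the lock.
- **Bust, spare and blue lamp:** In the final pictures all three stand where they were. The spare knob's top measures the same as before (about 230 mm).
- **Check that disagreed:** The before-and-after image comparison showed many changed pixels (1057) in the side view of the spare lamp. I put this down to the raised ring and knob overlapping it there; the top view showed only 46.

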